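# Snap a dipping hanger onto the drying rack

### The job

Hang the wax dish, which stands on the bench with its steel dipping hanger, on the empty ring of the drying rack: take the hanger by the flat lug on top, bring the nose of its snap hook over the ring's hole and press gently down until the sprung gate has let the ring's bar in and snapped shut beneath it. Then tug the hanger lightly upwards against the shut gate to prove that it holds, lower it again and let go, so that it hangs free and still by the top of the hook. Do not force it, for the wax cracks under a hard push; keep it upright, and leave the brush where it lies.

Things in the scene. Friction and masses are not known exactly. Their poses are not given: they have to be found in the camera images.
- dish: violet wax dish, 109 mm across, 22 mm high, standing flat, with its steel hanger: one loose piece, 0.17 kg (x 0.7 to 1.4). A 7 mm rod rises from its boss, cranks 18.5 mm to -x and bends over as a hook to +x; flat lug on top, 182 mm up. Origin: centre of the underside; z up, x from the hook's spine to its nose, y across the flat hook. Over 25 N between it and the rack cracks the wax
- lug (a point): centre of the flat steel lug's grip, 161 mm over the dish's underside; the lug is 26 mm wide (x), 10 mm thick (y, pinch it this way) and reaches from 21 mm above to 24 mm below this point; the top of the hook's bow is 25 mm below it. Axes as dish
- seat (a point): where the middle of the ring's 7 mm bar lies when it rests in the top of the hook: on the hanger's middle line, 126 mm over the dish's underside, 35 mm below lug. A hard stop. The hook is 30 mm wide inside, from spine (x -15 mm) to nose (x +15 mm). Axes as dish
- nose (a point): lowest point of the hook's nose, at x +18.5 mm, 36.5 mm below seat; the nose is a 7 mm round bar that must go down into the ring's hole while the spine stays outside the ring. Axes as dish
- gate_pin (a point): pin of the sprung gate, on the spine, 31 mm below seat; the gate, 5.6 mm thick, lies level from here to the nose and only swings in (up). A bar coming up meets it about 37 mm below seat, needs 4 to 9 N, and is past its tip 4 to 7 mm below seat, when it snaps shut. From inside it holds: pulled up, the hanger stops after 20 to 26 mm
- rack: drying rack, fixed: aluminium drip tray 130 x 250 x 14 mm, tube with black clamp collar, and a T-head sliding in it whose 8 mm cross arm ends in a flat level ring on each side, 100 mm from the post. Origin: centre of the tray's underside; x away from the robot, y along the arm to the empty ring. On the -y ring hangs a star-shaped wax block, its hook over the ring's robot side
- ring (a point): centre of the empty ring at the arm's +y end, at nominal height, 175 mm over the bench. Ring of 7 mm round bar, 34 mm inside, 48 mm outside, joined to the arm on its -y side. Right in plan, but the head is clamped by hand anywhere from 10 mm below to 10 mm above this height, which is not measured: find it by touch. Axes as rack
- bar (a point): middle of the ring's bar on the robot's side, 20.5 mm to -x of ring, the usual place for the hook (as its neighbour hangs); same nominal height, with the same unknown 10 mm up or down. Axes as rack
- bench_brush: small wooden bench brush, 82 x 29 x 24 mm, lying between the dish and the rack; origin under its centre. It counts as disturbed when moved more than 20 mm

How it is judged:
On the way, in this order (a step that is already met when the one before it is completed fails the run):
1. the ring's bar is in the top of the hook, past the gate (horizontal distance between seat and ring below 0.032 m and z of seat in the frame of ring between -0.012 and 0.0115 m), for 0.2 s.
2. the hanger is tugged upwards, so that the shut gate pulls on the ring with more than 3 N (z of seat in the frame of ring above 0.0122 m and horizontal distance between seat and ring below 0.04 m and contact force between dish and rack above 3 N), for 0.1 s.
At the end, for the whole second after the job is handed in: The hanger hangs by the top of its hook on the empty ring, gate shut under the bar: seat within 32 mm of the ring centre in plan and from 12 mm below to 11.5 mm above its nominal height, upright within 14 degrees, at rest (under 0.03 m/s, 0.3 rad/s) (all of step 1 and linear speed of dish below 0.03 m/s and angular speed of dish below 0.3 rad/s and angle between seat's own z axis and vertical below 0.25 rad); the robot touches nothing.
It fails at once if hanger and rack pushed together with more than 25 N (the wax cracks) (contact force between dish and rack above 25 N).
It fails at once if the dish tipped past 35 degrees (angle between seat's own z axis and vertical above 0.61 rad).
It fails at once if the brush disturbed (distance of bench_brush from where it was at the start of the episode above 0.02 m).
It also fails if it takes over 72 s, if anything falls off the work surface, if the arm or the gripper's body presses on something with over 40 N, if the wrist force passes 120 N, or if a joint passes its speed limit or range.

### The arm

A 6-joint arm with a two-finger parallel gripper is mounted at the origin on the work surface; the furniture and walls round the work are solid. World frame = base frame: x ahead of the robot, y to its left, z up, the work surface at z = 0. Lengths are in m, angles in rad, forces in N, time in s.
With the tool pointing down it reaches from about 0.25 to 0.725 m from the base axis. Payload 4 kg.
Tool frame: the origin (TCP) lies at the very end of the fingers, on their centre line; the grasp point (between the pads) lies 19 mm behind it; x points along the fingers, z is the direction in which the jaws open and shut, and the axes are right-handed (so a half turn about x gives the same grasp; the last joint's range is limited). The gripper opens to 85 mm and grips with 20 to 120 N. Pads are 22 mm wide; open, the fingers measure 114 mm over their backs; the gripper's body (76 mm by 85 mm) begins 54 mm behind the grasp point. The pads swing forward as they close: fully open they stand 13 mm farther back than shut.
Start: joints at [1.17, 0.241, 0.005, 1.335, 0, 1.571], TCP at [0.195, 0.46, 0.231] pointing down, gripper open.
Joint ranges: [-2.72, 2.72], [-1.05, 1.87], [-1.09, 1.28], [-1.99, 2.15], [-1.42, 1.44], [-3.14, 3.14]. Speed limits (rad/s): [2.79, 2.79, 3.14, 3.14, 3.14, 3.14].

### API

Orientations are given as a unit quaternion [x, y, z, w].
In Python, from workcell import bot gives the robot as it stands.
- The arm moves only by the tool apply_moves, never from a script. Its argument "targets" is one flat list of numbers, 7 for each row, row after row: the shift along the tool's x, y, z in units of 25 cm (1.0 is 25 cm), then the turn, a rotation vector about the tool's x, y, z in units of 0.5 rad (1.0 is 0.5 rad), then the opening, from 0 (shut) to 1 (fully open). In form: [tx, ty, tz, wx, wy, wz, claw, tx, ty, tz, wx, wy, wz, claw, ...]. A call has 1 to 12 rows; each row is the pose to reach, as a shift and turn from the pose commanded when the call began, along the tool's axes at that moment; what a row does not reach only later rows make up. A row lasts 1/12 s, in which the tool goes at most 41.7 mm and 7.16 degrees, less where a joint would pass 70% of its speed; a pose out of reach is approached as far as the arm can. A call with a number of a shift or a turn outside -1 to 1 is refused whole. A call with a gripper value outside its range is refused whole. The fingers move at their own pace and stop on an object; the grip force is fixed at half the most. Time passes only in rows, so rows that repeat a pose let the fingers close. It gives the time, the measured TCP pose, the force and the opening at its end, in the units of the state.
- bot.get_obs(): the state, without advancing time (a new reading comes with each control period).
- bot.camera(name): name is "scene" or "top" or "wrist"; returns (picture, depth): 420x560x3 uint8, red, green, blue; 420x560 float32, m along the optical axis (not along the pixel's ray), 0 where there is no reading.
- bot.camera_params(name): a dict with "fx", "fy", "cx", "cy" (pixels), "dist" ([k1, k2, p1, p2, k3] as OpenCV has them; the pictures are not rectified), "T" (4x4, takes a point from camera to world coordinates); the wrist camera has in their place "tool_from_camera" (4x4, takes a point from camera to tool coordinates, whose origin is the TCP and whose axes are the tool frame's). Camera axes: x right, y up, looking along -z (the intrinsics and any distortion apply to the point x, -y, -z); pixel columns grow to the right and rows downward; lengths in m; the calibration is good to about 2 mm. A picture is of the moment at which its call begins: read the wrist's pose just before it. camera_params takes no time and is no camera call.
- bot.job_done(): hands the job in, once; it reports no verdict.
The state is a dict: "clock": time; "joint_pos": joint angles; "joint_vel": joint speeds; "tau": joint torques, N m; "eef_pos": TCP position; "tool_rot": TCP orientation; "ft_force": force on the tool from outside, world axes, zero at the start; "ft_torque": the same for the moment, N m; "grip_width": finger opening in m.
Only numpy, scipy, OpenCV 4.12 (cv2) and the standard library are available. Lean on these libraries where they do the work, as an engineer would, in place of code of your own. Each camera call takes 0.05 s, during which the arm holds its last target.

## Working session

There is one attempt and no reset: what is moved stays moved. The work goes in short steps, Python scripts to look and compute and a tool call to move; the robot and the scene stay as the last step left them, time stands still between calls to the robot, and variables do not carry over. Pictures are saved under pics/ and viewed, and the job is handed in when it is done.

Besides the shell and the picture viewer there is one more tool, called by a JSON object that holds its "fn" and its "kwargs". apply_moves: Moves the arm, as the interface text tells. Its arguments: {"type":"object","properties":{"targets":{"type":"array"}},"required":["targets"]}

```bash
ls; mkdir -p pics
cat > h.py <<'E'
import numpy as np, cv2
from workcell import bot
def snap(n,f):
    im,d=bot.camera(n); cv2.imwrite('pics/'+f+'.png',im[:,:,::-1]); np.save('pics/'+f+'.npy',d); return im,d
def ray(n,u,v):
    p=bot.camera_params(n);K=np.array([[p['fx'],0,p['cx']],[0,p['fy'],p['cy']],[0,0,1.]])
    q=cv2.undistortPoints(np.array([[[u,v]]],float),K,np.array(p['dist'],float))[0,0]
    return np.array([q[0],-q[1],-1.]),p
def pt(n,u,v,d):
    r,p=ray(n,u,v); return (np.array(p['T'])@np.append(r*d,1))[:3]
def onz(n,u,v,z):
    r,p=ray(n,u,v);T=np.array(p['T']);D=T[:3,:3]@r;o=T[:3,3]; return o+D*(z-o[2])/D[2]
E
python3 - <<'E'
from h import *
for n in('scene','top'):
    snap(n,n+'0'); p=bot.camera_params(n); print(n,p['fx'],p['cx'],p['dist'],np.round(p['T'],3).tolist())
o=bot.get_obs(); print(o)
E
```

```text
pics
scene 406.3221836316819 286.523306916952 [-0.02429716  0.          0.          0.          0.        ] [[0.423, -0.699, 0.576, 0.968], [0.906, 0.333, -0.261, -0.253], [-0.01, 0.633, 0.774, 0.801], [0.0, 0.0, 0.0, 1.0]]
top 411.0544950582543 286.1373385350003 [-0.06181258  0.          0.          0.          0.        ] [[0.008, 0.987, -0.163, 0.331], [-1.0, 0.006, -0.01, -0.016], [-0.009, 0.163, 0.987, 0.957], [0.0, 0.0, 0.0, 1.0]]
{'clock': 0.1, 'joint_pos': array([1.16999944e+00, 2.41354993e-01, 3.89176984e-03, 1.33518938e+00,
       2.03602207e-06, 1.57078487e+00]), 'joint_vel': array([-0.00100371, -0.00111674,  0.00326704,  0.00156785, -0.00083707,
       -0.00029966]), 'tau': array([-4.79081373e-04, -3.73137546e+01,  2.53009593e+01,  1.08892037e-02,
       -4.10537439e-05, -2.18222667e-06]), 'eef_pos': array([0.19486268, 0.45987311, 0.23050583]), 'tool_rot': array([-0.39082877,  0.59006865,  0.39010517,  0.58897353]), 'ft_force': array([-0.15726704, -1.21525934, -0.55739134]), 'ft_torque': array([ 0.03412635, -0.04144623,  0.03740717]), 'grip_width': 0.08531328918160727}
```

View pics/scene0.png

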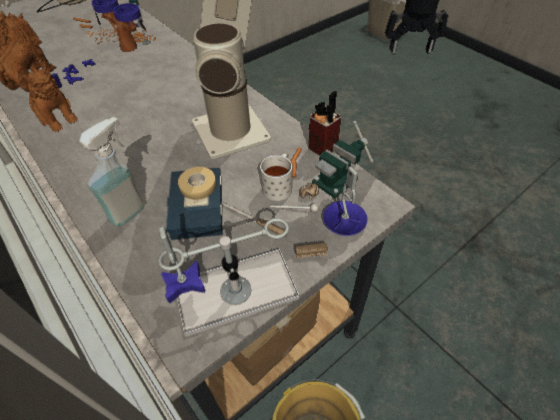

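View pics/top0.png

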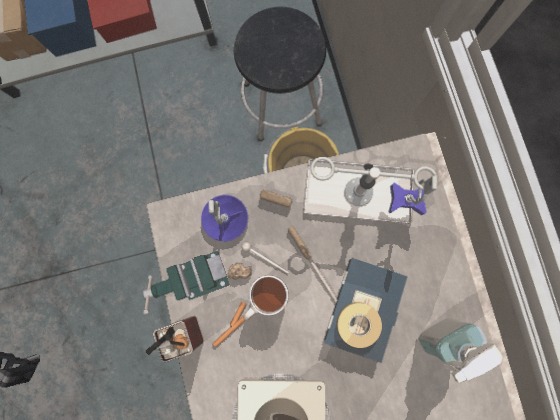

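The scene view shows the dish at (345,215), the brush at (310,249) and the empty ring at (276,229). In the top view they are at (224,218), (276,200) and (322,168). I'll enlarge these areas next.

Run:
```python
import cv2,numpy as np
s=cv2.imread('pics/scene0.png');t=cv2.imread('pics/top0.png')
cv2.imwrite('pics/c1.png',cv2.resize(s[150:270,230:390],None,fx=5,fy=5,interpolation=cv2.INTER_CUBIC))
cv2.imwrite('pics/c2.png',cv2.resize(t[140:260,190:350],None,fx=5,fy=5,interpolation=cv2.INTER_CUBIC))
```

```text
(no output)
```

View pics/c1.png

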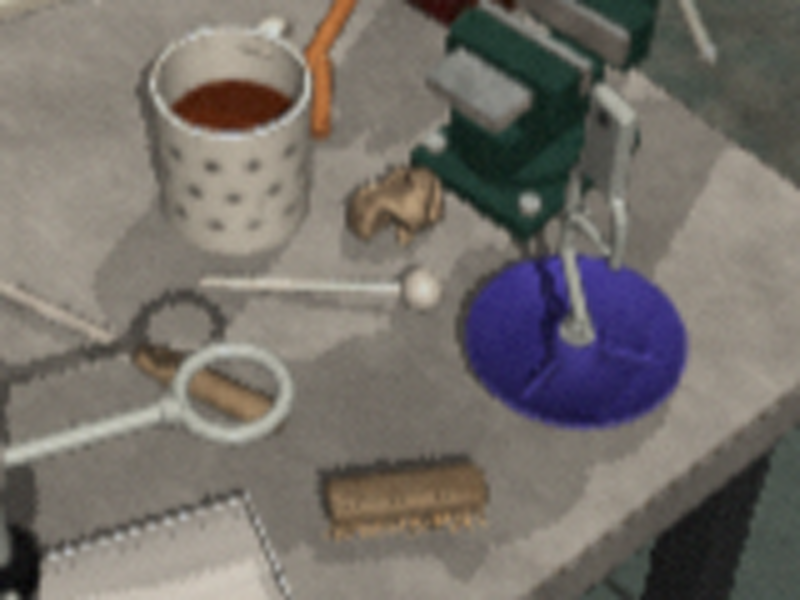

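View pics/c2.png

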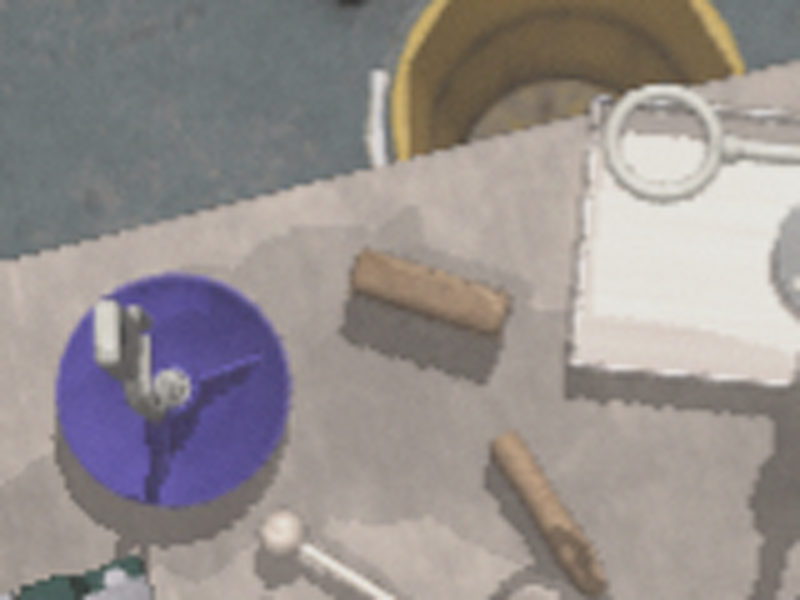

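```bash
cat >> h.py <<'E'
def cloud(n,d):
    p=bot.camera_params(n);K=np.array([[p['fx'],0,p['cx']],[0,p['fy'],p['cy']],[0,0,1.]])
    v,u=np.mgrid[:420,:560]; q=cv2.undistortPoints(np.stack([u.ravel(),v.ravel()],1)[:,None].astype(float),K,np.array(p['dist'],float))[:,0]
    z=d.ravel(); P=np.stack([q[:,0]*z,-q[:,1]*z,-z],1); T=np.array(p['T'])
    return (P@T[:3,:3].T+T[:3,3]).reshape(420,560,3)
E
python3 - <<'E'
from h import *
print('dish rim z.022',onz('top',224.6,218,.022),'lug top z.182',onz('top',211.2,206.4,.182))
for n,r,r2 in(('top',(322.4,168.4),(424.5,178)),('scene',(276.4,228.4),(172,260))):
    print(n,'ring',onz(n,*r,.175),'r2',onz(n,*r2,.175))
for n in('top','scene'):
    d=np.load('pics/%s0.npy'%n);C=cloud(n,d)
    im=cv2.imread('pics/%s0.png'%n)
    c=onz('top',224.6,218,.022)
    m=(np.hypot(C[...,0]-c[0],C[...,1]-c[1])<.05)&(C[...,2]>.03)&(d>0)
    for lo in np.arange(.03,.20,.02):
        k=m&(C[...,2]>lo)&(C[...,2]<=lo+.02)
        if k.sum():
            q=C[k]-c; print(n,round(lo,2),k.sum(),np.round(q.mean(0)[:2]*1e3,1),np.round(q.min(0)[:2]*1e3),np.round(q.max(0)[:2]*1e3), round(C[k][:,2].max(),4))
    k=m&(C[...,2]>.14); q=C[k][:,:2]; w,V=np.linalg.eigh(np.cov(q.T)); print('lug',q.mean(0),V[:,1],np.sqrt(w))
    R=onz(n,*((322.4,168.4) if n=='top' else (276.4,228.4)),.175)
    k=(np.hypot(C[...,0]-R[0],C[...,1]-R[1])<.03)&(C[...,2]>.13)&(C[...,2]<.21);print('ring depth',k.sum(),C[k].mean(0),np.median(C[k],0),C[k].min(0),C[k].max(0))
E
```

```text
dish rim z.022 [0.45646067 0.13471001 0.022     ] lug top z.182 [0.45732133 0.13539768 0.182     ]
top ring [ 0.53525743 -0.07876495  0.175     ] r2 [ 0.51747095 -0.27900202  0.175     ]
scene ring [ 0.52753548 -0.07566166  0.175     ] r2 [ 0.5116588  -0.27781219  0.175     ]
top 0.03 21 [2.4 0.1] [-3. -5.] [8. 7.] 0.0495
top 0.05 8 [-6.9 -1.3] [-12.  -3.] [-2.  0.] 0.0633
top 0.07 8 [-17.7  -1.6] [-20.  -3.] [-13.   1.] 0.0883
top 0.09 41 [-1.7 -0.4] [-20.  -5.] [20.  3.] 0.1095
top 0.11 23 [-5.1 -0.3] [-19.  -3.] [22.  3.] 0.1294
top 0.13 23 [-3.7 -1.7] [-15.  -4.] [18.  3.] 0.1483
top 0.15 28 [-0.3 -3. ] [-11.  -4.] [13.  3.] 0.1668
top 0.17 81 [1.1 0.4] [-11.  -4.] [14.  6.] 0.1851
lug [0.45685223 0.13401456] [-0.99992711 -0.01207394] [0.00307003 0.00772817]
ring depth 252 [ 0.53261557 -0.07989842  0.18768874] [ 0.53068308 -0.08068365  0.18776136] [ 0.51002229 -0.10779684  0.18242314] [ 0.55774564 -0.05569056  0.19239443]
scene 0.03 29 [ 1.  -0.9] [-7. -5.] [9. 6.] 0.0499
scene 0.05 24 [-8.9 -1.2] [-15.  -4.] [-1.  2.] 0.0685
scene 0.07 16 [-14.5  -2.1] [-18.  -4.] [-13.   1.] 0.0858
scene 0.09 64 [ 0.7 -1.1] [-20.  -7.] [24.  5.] 0.1091
scene 0.11 39 [ 8.8 -0.6] [-17.  -4.] [24.  4.] 0.13
scene 0.13 54 [ 6.2 -2.5] [-10.  -6.] [15.  5.] 0.1498
scene 0.15 65 [ 6.6 -2.8] [-10.  -6.] [16.  5.] 0.1699
scene 0.17 68 [ 4.3 -1.4] [-8. -6.] [16.  6.] 0.1838
lug [0.4618524  0.13251294] [-0.98142082 -0.19186757] [0.00243332 0.00776338]
ring depth 224 [ 0.53491812 -0.07984863  0.18661651] [ 0.53546575 -0.07936498  0.18678052] [ 0.51049542 -0.10502913  0.18064815] [ 0.55662081 -0.05568565  0.19160169]
```

```bash
cat >> h.py <<'E'
from scipy.spatial.transform import Rotation as Ro
def Rt(yaw,s=1):
    x=np.array([0,0,-1.]);z=s*np.array([-np.sin(yaw),np.cos(yaw),0]);return np.stack([x,np.cross(z,x),z],1)
def go(p,yaw,s=1,start=None):
    o=bot.get_obs();R=Ro.from_quat(o['tool_rot']) if start is None else Ro.from_matrix(start[1]); p0=o['eef_pos'] if start is None else np.array(start[0])
    t=R.as_matrix().T@(np.array(p)-p0); w=(R.inv()*Ro.from_matrix(Rt(yaw,s))).as_rotvec()
    print('units',np.round(t/.25,4),np.round(w/.5,4),'mm',np.round(t*1e3,1),'deg',np.round(np.degrees(w),2)); return
E
python3 - <<'E'
from h import *
o=bot.get_obs();print(Ro.from_quat(o['tool_rot']).as_matrix().round(3))
for z in(.175,.183):
  for n,r,r2 in(('top',(322.4,168.4),(424.5,178)),('scene',(276.4,228.4),(172,260))):
    a=onz(n,*r,z);b=onz(n,*r2,z);e=(a-b);print(z,n,a,b,np.linalg.norm(e),np.degrees(np.arctan2(-e[0],e[1])))
for s in(1,-1): go([.457,.1345,.231],.017,s)
C=cloud('top',np.load('pics/top0.npy'))
k=(C[...,0]>.28)&(C[...,0]<.44)&(C[...,1]>.04)&(C[...,1]<.3)
print('vise max z',[ (round(x,2),C[k&(abs(C[...,0]-x)<.01)][:,2].max().round(3)) for x in np.arange(.3,.44,.02)])
k=(abs(C[...,0]-.525)<.05)&(abs(C[...,1]+.18)<.06); print('post z',C[k][:,2].max())
E
```

```text
[[-0.001 -0.921  0.39 ]
 [-0.002  0.39   0.921]
 [-1.     0.    -0.002]]
0.175 top [ 0.53525743 -0.07876495  0.175     ] [ 0.51747095 -0.27900202  0.175     ] 0.2010254866021153 -5.07609725612623
0.175 scene [ 0.52753548 -0.07566166  0.175     ] [ 0.5116588  -0.27781219  0.175     ] 0.2027730417515909 -4.4907272078698135
0.183 top [ 0.53317257 -0.07812776  0.183     ] [ 0.51556796 -0.27631735  0.183     ] 0.19896994000680573 -5.076097256126232
0.183 scene [ 0.53315797 -0.07792662  0.183     ] [ 0.51748409 -0.27749505  0.183     ] 0.20018299285288516 -4.490727207869784
units [-5.0000e-04 -1.4732e+00 -7.8930e-01] [-8.356e-01 -3.700e-03 -8.000e-04] mm [-1.000e-01 -3.683e+02 -1.973e+02] deg [-2.394e+01 -1.000e-01 -2.000e-02]
units [-5.0000e-04 -1.4732e+00 -7.8930e-01] [ 5.4476e+00 -1.1000e-03  5.1000e-03] mm [-1.000e-01 -3.683e+02 -1.973e+02] deg [ 1.5606e+02 -3.0000e-02  1.4000e-01]
vise max z [(np.float64(0.3), np.float64(0.101)), (np.float64(0.32), np.float64(0.101)), (np.float64(0.34), np.float64(0.1)), (np.float64(0.36), np.float64(0.1)), (np.float64(0.38), np.float64(0.023)), (np.float64(0.4), np.float64(0.024)), (np.float64(0.42), np.float64(0.021)), (np.float64(0.44), np.float64(0.123))]
post z 0.19586246970564192
```

{"fn": "apply_moves", "kwargs": {"targets": [0,-0.16,-0.08,-0.1,0,0,1,0,-0.32,-0.17,-0.2,0,0,1,0,-0.47,-0.25,-0.3,0,0,1,0,-0.6,-0.32,-0.4,0,0,1,0,-0.72,-0.38,-0.5,0,0,1,0,-0.82,-0.44,-0.6,0,0,1,0,-0.88,-0.47,-0.7,0,0,1,0,-0.88,-0.47,-0.836,0,0,1]}}

```text
clock: 0.77
eef_pos: [0.3534, 0.2635, 0.2309]
tool_rot: [0.504, -0.497, -0.503, -0.496]
ft_force: [-0.4, -0.0, -0.8]
grip_width: 0.0857
```

Run:
```python
from h import *
go([.457,.1345,.231],.017,1)
```

```text
units [ 5.000e-04 -4.068e-01 -5.223e-01] [-0.0043 -0.0029 -0.    ] mm [ 1.000e-01 -1.017e+02 -1.306e+02] deg [-0.12 -0.08 -0.  ]
```

{"fn": "apply_moves", "kwargs": {"targets": [0,-0.08,-0.1,0,0,0,1,0,-0.18,-0.22,0,0,0,1,0,-0.27,-0.34,0,0,0,1,0,-0.34,-0.44,0,0,0,1,0,-0.4,-0.51,0,0,0,1,0,-0.405,-0.52,0,0,0,1,0,-0.405,-0.52,0,0,0,1]}}

```text
clock: 1.35
eef_pos: [0.4555, 0.1369, 0.2307]
tool_rot: [-0.503, 0.497, 0.504, 0.496]
ft_force: [-0.5, -0.3, 0.6]
grip_width: 0.0852
```

Run:
```python
from h import *
o=bot.get_obs();print(o['eef_pos'])
snap('wrist','w1');p=bot.camera_params('wrist');print(p)
go([.457,.1345,.142],.017,1)
```

```text
[0.45550684 0.13693629 0.23067748]
{'fx': 303.5708364888872, 'fy': 303.5708364888872, 'cx': 280.05651290483087, 'cy': 210.07327314254098, 'dist': array([-0.01305629,  0.        ,  0.        ,  0.        ,  0.        ]), 'tool_from_camera': array([[ 6.84417467e-04,  3.23225509e-01, -9.46321722e-01,
        -1.41538335e-01],
       [ 9.73696706e-04,  9.46321280e-01,  3.23226062e-01,
         8.35888401e-02],
       [ 9.99999292e-01, -1.14265191e-03,  3.32955200e-04,
         9.17955663e-04],
       [ 0.00000000e+00,  0.00000000e+00,  0.00000000e+00,
         1.00000000e+00]])}
units [ 0.3552 -0.0088 -0.0133] [-0.0024  0.0001 -0.0031] mm [88.8 -2.2 -3.3] deg [-0.07  0.   -0.09]
```

View pics/w1.png

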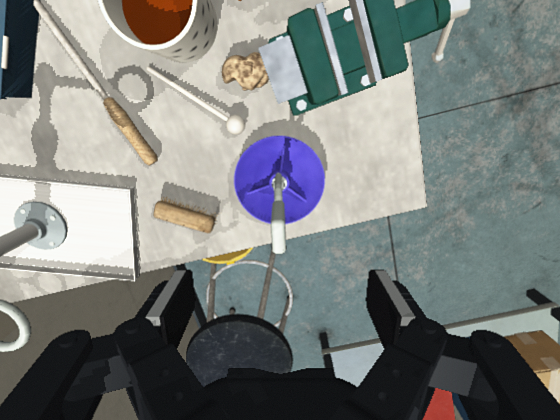

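Run:
```python
import cv2
s=cv2.imread('pics/w1.png')
cv2.imwrite('pics/c3.png',cv2.resize(s[130:265,225:335],None,fx=5,fy=4.4,interpolation=cv2.INTER_CUBIC))
```

```text
(no output)
```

View pics/c3.png

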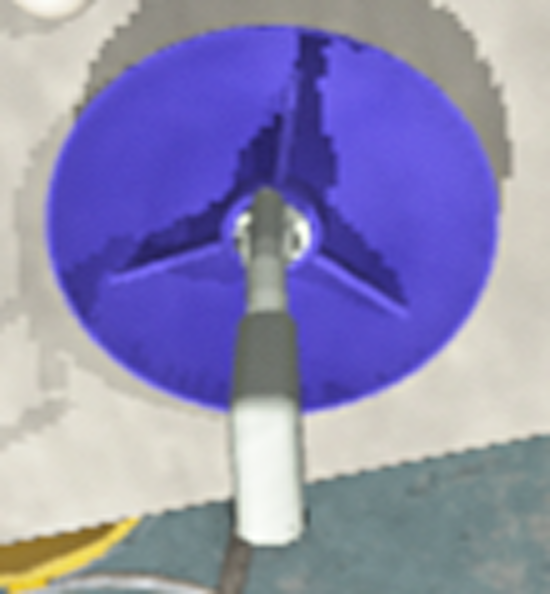

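Run:
```python
from h import *
for i in range(3):
    o=bot.get_obs();print(o['clock'],o['eef_pos'],abs(o['joint_vel']).max())
    im,d=snap('wrist','w2_%d'%i)
p=bot.camera_params('wrist');K=np.array([[p['fx'],0,p['cx']],[0,p['fy'],p['cy']],[0,0,1.]]);Tc=np.array(p['tool_from_camera'])
o=bot.get_obs();R=Ro.from_quat(o['tool_rot']).as_matrix();print(o['eef_pos'])
v,u=np.mgrid[215:252,255:305];q=cv2.undistortPoints(np.stack([u.ravel(),v.ravel()],1)[:,None].astype(float),K,np.array(p['dist']))[:,0];z=d[215:252,255:305].ravel()
P=np.stack([q[:,0]*z,-q[:,1]*z,-z],1);P=P@Tc[:3,:3].T+Tc[:3,3]
m=(P[:,0]<.062)&(z>0);Q=P[m];print(m.sum(),Q.min(0),Q.max(0),np.median(Q,0))
for a in range(-28,10,4):
    k=abs(Q[:,1]*1e3-a)<2
    if k.sum(): print(a,k.sum(),Q[k][:,2].min(),Q[k][:,2].max(),Q[k][:,0].mean())
```

```text
1.4 [0.4548922  0.13778387 0.23079197] 0.03362176133658953
1.45 [0.45460202 0.13838603 0.23091232] 0.021801000707744496
1.5 [0.4544856  0.13876041 0.23107768] 0.013628974761703333
[0.45447236 0.13895745 0.2311946 ]
499 [ 0.0483855  -0.01332763 -0.00701972] [0.06173406 0.01011454 0.00295818] [ 0.05076655  0.00019745 -0.00193735]
-12 48 -0.006242277270087142 0.002958183689408626 0.05046769227947384
-8 77 -0.006883061165909959 0.002953270283642937 0.05064203223203366
-4 78 -0.006872187553421873 0.0029387517102254152 0.050678917917088596
0 80 -0.006835246849455426 0.002948695230865217 0.05099737200729482
4 73 -0.0067835222643656 0.0022034238167302055 0.050539852145678535
8 139 -0.007019720610549717 0.0022401678529161183 0.05374942394482077
```

{"fn": "apply_moves", "kwargs": {"targets": [0.08,0,-0.008,0,0,0,1,0.16,0,-0.008,0,0,0,1,0.24,0,-0.008,0,0,0,1,0.31,0,-0.008,0,0,0,1,0.346,0,-0.008,0,0,0,1,0.346,0,-0.008,0,0,0,1,0.346,0,-0.008,0,0,0,1]}}

```text
clock: 2.13
eef_pos: [0.4549, 0.1367, 0.145]
tool_rot: [-0.505, 0.495, 0.505, 0.495]
ft_force: [1.2, 0.5, 0.7]
grip_width: 0.0857
```

Run:
```python
from h import *
snap('wrist','w3')
im,d=snap('wrist','w4');o=bot.get_obs();print(o['eef_pos'],o['ft_force'])
```

```text
[0.45606434 0.13672024 0.14604735] [-0.73887377 -0.2352556   0.04274654]
```

View pics/w4.png

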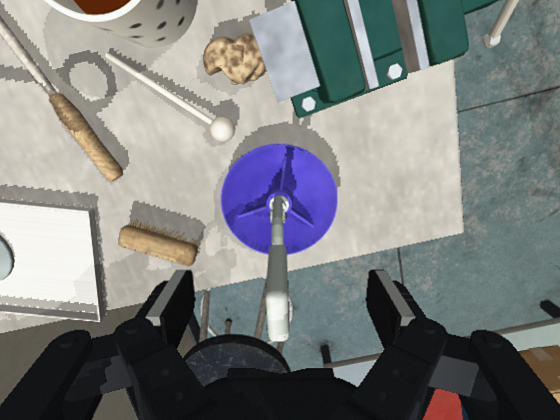

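The lug top is at (278,322), midway between the pads, which sit at about (178,310) and (383,310). I'll close the gripper now.

{"fn": "apply_moves", "kwargs": {"targets": [0,0,0,0,0,0,0.6,0,0,0,0,0,0,0.4,0,0,0,0,0,0,0.3,0,0,0,0,0,0,0.2,0,0,0,0,0,0,0.1,0,0,0,0,0,0,0,0,0,0,0,0,0,0,0,0,0,0,0,0,0,0,0,0,0,0,0,0]}}

```text
clock: 2.98
eef_pos: [0.4553, 0.136, 0.1449]
tool_rot: [0.504, -0.496, -0.504, -0.496]
ft_force: [-0.1, -0.5, 2.6]
grip_width: 0.0093
```

Run:
```python
from h import *
snap('wrist','w5')
o=bot.get_obs();print(o['eef_pos'],o['ft_force'],o['ft_torque'],o['grip_width'])
```

```text
[0.4553618  0.13604196 0.14494016] [-1.2129386   0.20905776  1.08625308] [-0.08888413  0.05721624  0.01162394] 0.009253793033649392
```

View pics/w5.png

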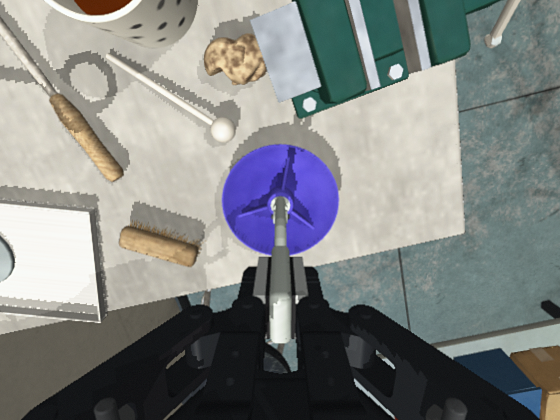

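{"fn": "apply_moves", "kwargs": {"targets": [-0.02,0,0,0,0,0,0,-0.06,0,0,0,0,0,0,-0.12,0,0,0,0,0,0,-0.2,0,0,0,0,0,0,-0.28,0,0,0,0,0,0,-0.36,0,0,0,0,0,0,-0.42,0,0,0,0,0,0,-0.46,0,0,0,0,0,0,-0.46,0,0,0,0,0,0,-0.46,0,0,0,0,0,0]}}

```text
clock: 3.87
eef_pos: [0.4554, 0.1362, 0.2599]
tool_rot: [0.504, -0.495, -0.504, -0.496]
ft_force: [0.4, -0.4, -2.3]
grip_width: 0.0096
```

Run:
```python
from h import *
snap('scene','s6')
o=bot.get_obs();print(o['eef_pos'],o['ft_force'],o['grip_width'])
go([.5128,-.0763,.257],-.084,1)
a=cv2.imread('pics/s6.png');cv2.imwrite('pics/s6c.png',cv2.resize(a[80:280,200:400],None,fx=3,fy=3,interpolation=cv2.INTER_CUBIC))
```

```text
[0.45493682 0.13604816 0.25911664] [ 0.27113775 -0.4789326  -2.90976898] 0.009140055033571846
units [ 0.0084 -0.2168 -0.8533] [ 0.2025 -0.0005 -0.0022] mm [   2.1  -54.2 -213.3] deg [ 5.8  -0.02 -0.06]
```

View pics/s6c.png

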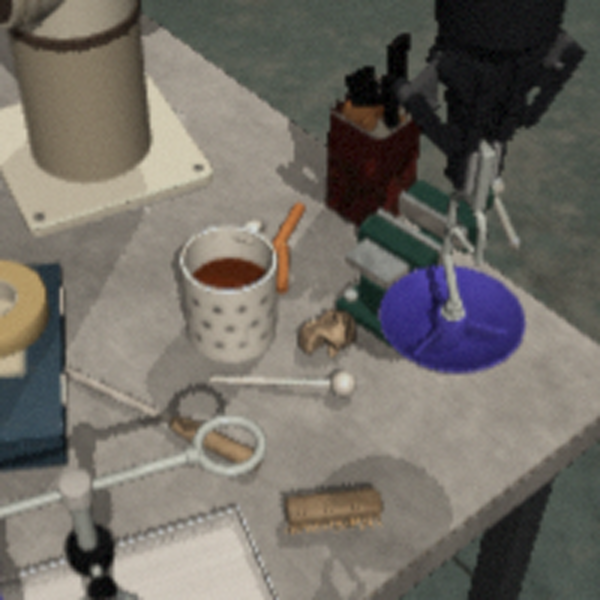

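The dish is lifted upright in the gripper, at (452,320) in the crop, and clear of the vise. Next I'll carry it over the ring.

{"fn": "apply_moves", "kwargs": {"targets": [0,-0.02,-0.06,0.02,0,0,0,0,-0.05,-0.16,0.05,0,0,0,0,-0.08,-0.27,0.08,0,0,0,0,-0.11,-0.38,0.11,0,0,0,0,-0.14,-0.49,0.14,0,0,0,0,-0.165,-0.6,0.17,0,0,0,0,-0.185,-0.7,0.2,0,0,0,0,-0.205,-0.78,0.2,0,0,0,0,-0.215,-0.83,0.2,0,0,0,0,-0.217,-0.853,0.2,0,0,0,0,-0.217,-0.853,0.2,0,0,0,0,-0.217,-0.853,0.2,0,0,0]}}

```text
clock: 4.92
eef_pos: [0.5127, -0.0756, 0.2593]
tool_rot: [-0.478, 0.52, 0.479, 0.52]
ft_force: [0.6, 0.5, -1.6]
grip_width: 0.0094
```

Run:
```python
from h import *
snap('scene','s7');snap('wrist','w7')
o=bot.get_obs();print(o['eef_pos'],o['ft_force'],o['grip_width'])
go([.5128,-.0763,.257],-.084,1)
a=cv2.imread('pics/s7.png');a=cv2.resize(a[130:290,180:380],None,fx=4,fy=4,interpolation=cv2.INTER_CUBIC)[:600];cv2.imwrite('pics/s7c.png',a)
```

```text
[ 0.51292903 -0.07503659  0.2596889 ] [ 0.12725488  0.19695088 -1.62223394] 0.009498003249986958
units [ 0.0108  0.0001 -0.0051] [ 0.0054  0.0011 -0.001 ] mm [ 2.7  0.  -1.3] deg [ 0.15  0.03 -0.03]
```

View pics/s7c.png

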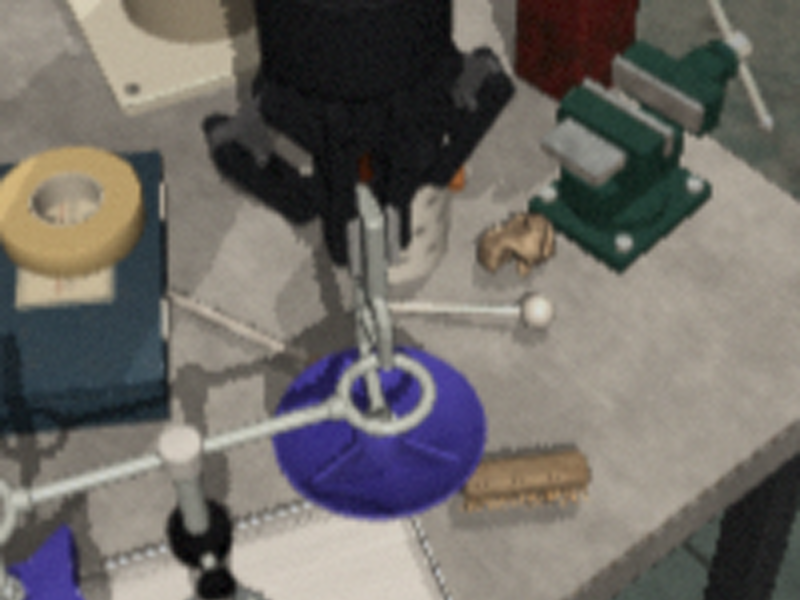

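View pics/w7.png

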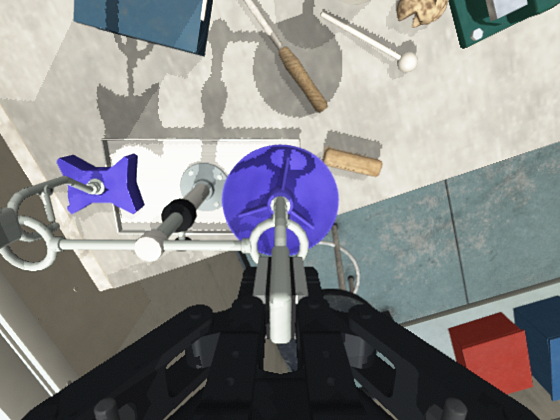

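The ring spans columns 247–310 in the wrist view and the hanger is at 279, so they line up in y. I'll check the x position using the wrist depth.

Run:
```python
from h import *
d=np.load('pics/w7.npy');p=bot.camera_params('wrist');K=np.array([[p['fx'],0,p['cx']],[0,p['fy'],p['cy']],[0,0,1.]]);Tc=np.array(p['tool_from_camera'])
o=bot.get_obs();R=Ro.from_quat(o['tool_rot']).as_matrix()
v,u=np.mgrid[205:265,235:325];q=cv2.undistortPoints(np.stack([u.ravel(),v.ravel()],1)[:,None].astype(float),K,np.array(p['dist']))[:,0];z=d[205:265,235:325].ravel()
P=np.stack([q[:,0]*z,-q[:,1]*z,-z],1);P=P@Tc[:3,:3].T+Tc[:3,3]
m=(P[:,0]>.06)&(P[:,0]<.085)&(abs(P[:,2])<.03)
print(m.sum());Q=P[m]
for a in range(-30,31,4):
    k=abs(Q[:,2]*1e3-a)<2
    if k.sum(): print(a,k.sum(),'toolx',np.round(Q[k][:,0].mean()*1e3,1),'tooly',np.round(Q[k][:,1].min()*1e3,1),np.round(Q[k][:,1].max()*1e3,1))
```

```text
953
-30 26 toolx 73.0 tooly -25.7 -14.4
-26 82 toolx 72.2 tooly -25.4 -14.0
-22 119 toolx 72.6 tooly -32.2 -7.3
-18 172 toolx 73.4 tooly -35.2 -3.3
-14 70 toolx 73.6 tooly -29.9 -0.6
-10 50 toolx 73.5 tooly -7.5 2.2
-6 44 toolx 73.4 tooly -4.4 2.5
-2 4 toolx 70.2 tooly -2.3 17.7
6 24 toolx 72.3 tooly -4.3 17.4
10 52 toolx 73.5 tooly -8.1 1.8
14 80 toolx 73.8 tooly -30.3 -0.8
18 150 toolx 73.4 tooly -31.3 -3.6
22 80 toolx 73.7 tooly -32.8 -8.4
```

{"fn": "apply_moves", "kwargs": {"targets": [0.01,0,-0.004,0,0,0,0,0.025,0,-0.004,0,0,0,0,0.04,0,-0.004,0,0,0,0,0.05,0,-0.004,0,0,0,0,0.06,0,-0.004,0,0,0,0,0.065,0,-0.004,0,0,0,0,0.07,0,-0.004,0,0,0,0,0.075,0,-0.004,0,0,0,0,0.08,0,-0.004,0,0,0,0]}}

```text
clock: 5.77
eef_pos: [0.5133, -0.0772, 0.24]
tool_rot: [-0.479, 0.52, 0.479, 0.52]
ft_force: [-1.1, 0.9, 4.4]
grip_width: 0.0094
```

Run:
```python
from h import *
snap('scene','s8')
for i in range(2):
  o=bot.get_obs();print(o['eef_pos'],o['ft_force'],o['ft_torque'],o['grip_width']); bot.camera('top')
a=cv2.imread('pics/s8.png');a=cv2.resize(a[130:280,180:380],None,fx=4,fy=4,interpolation=cv2.INTER_CUBIC);cv2.imwrite('pics/s8c.png',a)
```

```text
[ 0.5132494  -0.07722212  0.24019985] [-0.38804169  1.20798281  1.18438951] [ 0.01139936  0.20228923 -0.01122193] 0.009441048259567424
[ 0.5132412  -0.07721998  0.24026478] [-0.80569368  0.41098359  0.87024129] [0.01737907 0.18373098 0.0382425 ] 0.009335748116377583
```

View pics/s8c.png

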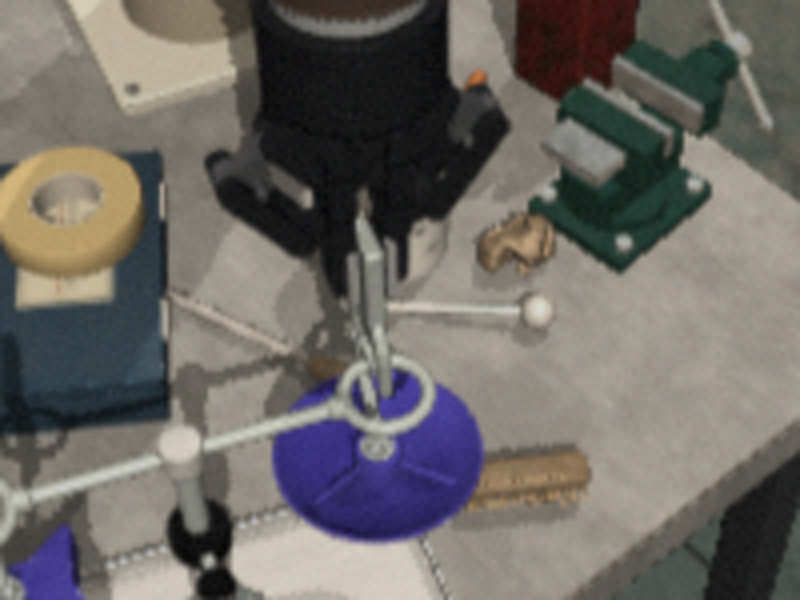

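The force change of 3–6 N at TCP z 0.240 matches the bar meeting the gate. In the crop the nose, at (387,385), is inside the ring. I'll press on gently.

{"fn": "apply_moves", "kwargs": {"targets": [0.01,0,0,0,0,0,0,0.02,0,0,0,0,0,0,0.03,0,0,0,0,0,0,0.04,0,0,0,0,0,0,0.05,0,0,0,0,0,0]}}

```text
clock: 6.33
eef_pos: [0.5131, -0.0777, 0.229]
tool_rot: [-0.48, 0.52, 0.478, 0.52]
ft_force: [-4.1, -1.3, 8.6]
grip_width: 0.0095
```

{"fn": "apply_moves", "kwargs": {"targets": [0.01,0,0,0,0,0,0,0.02,0,0,0,0,0,0,0.03,0,0,0,0,0,0,0.04,0,0,0,0,0,0,0.05,0,0,0,0,0,0]}}

```text
clock: 6.75
eef_pos: [0.5121, -0.0774, 0.2147]
tool_rot: [-0.479, 0.521, 0.479, 0.52]
ft_force: [-5.1, -0.2, 4.0]
grip_width: 0.01
```

Run:
```python
from h import *
for i in range(2):
  o=bot.get_obs();print(o['eef_pos'],o['ft_force'],o['ft_torque'],o['grip_width']); bot.camera('top')
```

```text
[ 0.51211515 -0.07737142  0.21472902] [-5.07463261 -0.1867049   4.02084959] [-0.15666348  1.16688859  0.00589168] 0.00996947816844452
[ 0.51169347 -0.07722015  0.21383948] [-6.34481388 -0.89025588 -1.54307085] [-0.17631011  1.40552214  0.05641403] 0.00946557818538124
```

{"fn": "apply_moves", "kwargs": {"targets": [0.008,0,0,0,0,0,0,0.016,0,0,0,0,0,0,0.02,0,0,0,0,0,0]}}

```text
clock: 7.1
eef_pos: [0.5122, -0.0769, 0.2088]
tool_rot: [-0.478, 0.521, 0.48, 0.52]
ft_force: [-4.8, 0.1, -0.1]
grip_width: 0.0092
```

{"fn": "apply_moves", "kwargs": {"targets": [0.006,0,0,0,0,0,0,0.01,0,0,0,0,0,0]}}

```text
clock: 7.27
eef_pos: [0.5118, -0.0768, 0.2057]
tool_rot: [-0.478, 0.521, 0.48, 0.519]
ft_force: [0.4, -0.7, -2.8]
grip_width: 0.0092
```

Run:
```python
from h import *
snap('scene','s9')
for i in range(2):
  o=bot.get_obs();print(o['eef_pos'],o['ft_force'],o['ft_torque'],o['grip_width']); bot.camera('top')
```

```text
[ 0.51309566 -0.07689512  0.2059108 ] [-0.41423601  1.02655579 -1.71739997] [-0.01114985  0.03594621 -0.04980626] 0.009297364015342301
[ 0.51402977 -0.07700545  0.20657512] [ 0.63952667 -0.55502966 -1.07431747] [-0.04024886 -0.00169327  0.01988881] 0.009481446030326789
```

The side force vanished at TCP z 0.206, so the gate has snapped past. Now I'll find the hard seat in 1 mm steps.

{"fn": "apply_moves", "kwargs": {"targets": [0.004,0,0,0,0,0,0,0.008,0,0,0,0,0,0,0.008,0,0,0,0,0,0]}}

```text
clock: 7.67
eef_pos: [0.5136, -0.0772, 0.2053]
tool_rot: [-0.479, 0.52, 0.479, 0.521]
ft_force: [0.5, 0.3, -2.5]
grip_width: 0.0092
```

{"fn": "apply_moves", "kwargs": {"targets": [0.004,0,0,0,0,0,0,0.004,0,0,0,0,0,0]}}

```text
clock: 7.83
eef_pos: [0.5133, -0.0772, 0.2042]
tool_rot: [-0.479, 0.52, 0.479, 0.52]
ft_force: [0.2, 0.2, -1.9]
grip_width: 0.009
```

{"fn": "apply_moves", "kwargs": {"targets": [0.004,0,0,0,0,0,0,0.004,0,0,0,0,0,0]}}

```text
clock: 8.0
eef_pos: [0.5134, -0.0772, 0.2037]
tool_rot: [-0.479, 0.52, 0.479, 0.521]
ft_force: [-0.6, -0.1, 0.1]
grip_width: 0.0094
```

{"fn": "apply_moves", "kwargs": {"targets": [0.004,0,0,0,0,0,0,0.004,0,0,0,0,0,0]}}

```text
clock: 8.17
eef_pos: [0.5134, -0.0772, 0.2035]
tool_rot: [-0.479, 0.52, 0.478, 0.521]
ft_force: [-1.3, 0.2, 5.0]
grip_width: 0.0093
```

{"fn": "apply_moves", "kwargs": {"targets": [0.004,0,0,0,0,0,0,0.004,0,0,0,0,0,0]}}

```text
clock: 8.33
eef_pos: [0.5135, -0.0772, 0.2034]
tool_rot: [-0.48, 0.52, 0.478, 0.521]
ft_force: [-2.7, 0.8, 9.3]
grip_width: 0.0094
```

Contact is firm: the force rises about 4–5 N per mm, with the seat at TCP z≈0.2035. After a short dwell I'll lift towards the gate.

{"fn": "apply_moves", "kwargs": {"targets": [-0.004,0,0,0,0,0,0,-0.004,0,0,0,0,0,0,-0.004,0,0,0,0,0,0,-0.004,0,0,0,0,0,0,-0.015,0,0,0,0,0,0,-0.03,0,0,0,0,0,0,-0.045,0,0,0,0,0,0,-0.06,0,0,0,0,0,0,-0.075,0,0,0,0,0,0,-0.08,0,0,0,0,0,0]}}

```text
clock: 9.17
eef_pos: [0.5135, -0.0772, 0.2219]
tool_rot: [-0.479, 0.52, 0.479, 0.52]
ft_force: [0.5, 0.3, -1.5]
grip_width: 0.0093
```

{"fn": "apply_moves", "kwargs": {"targets": [-0.004,0,0,0,0,0,0,-0.004,0,0,0,0,0,0]}}

```text
clock: 9.33
eef_pos: [0.5133, -0.0772, 0.2225]
tool_rot: [-0.479, 0.52, 0.479, 0.52]
ft_force: [-0.1, -0.6, -1.4]
grip_width: 0.0091
```

{"fn": "apply_moves", "kwargs": {"targets": [-0.004,0,0,0,0,0,0,-0.008,0,0,0,0,0,0,-0.008,0,0,0,0,0,0]}}

```text
clock: 9.58
eef_pos: [0.5132, -0.0772, 0.2244]
tool_rot: [-0.479, 0.52, 0.479, 0.52]
ft_force: [-0.1, -0.6, -2.8]
grip_width: 0.0094
```

{"fn": "apply_moves", "kwargs": {"targets": [-0.004,0,0,0,0,0,0,-0.004,0,0,0,0,0,0]}}

```text
clock: 9.75
eef_pos: [0.5132, -0.0772, 0.2254]
tool_rot: [-0.479, 0.52, 0.479, 0.52]
ft_force: [0.1, 0.2, -2.0]
grip_width: 0.0092
```

{"fn": "apply_moves", "kwargs": {"targets": [-0.004,0,0,0,0,0,0,-0.004,0,0,0,0,0,0]}}

```text
clock: 9.92
eef_pos: [0.5132, -0.0772, 0.2265]
tool_rot: [-0.479, 0.52, 0.479, 0.52]
ft_force: [1.1, -0.0, -1.4]
grip_width: 0.0091
```

{"fn": "apply_moves", "kwargs": {"targets": [-0.004,0,0,0,0,0,0,-0.004,0,0,0,0,0,0]}}

```text
clock: 10.08
eef_pos: [0.5132, -0.0772, 0.2275]
tool_rot: [-0.479, 0.52, 0.479, 0.52]
ft_force: [1.0, -0.6, -0.9]
grip_width: 0.0095
```

{"fn": "apply_moves", "kwargs": {"targets": [-0.004,0,0,0,0,0,0,-0.004,0,0,0,0,0,0]}}

```text
clock: 10.25
eef_pos: [0.5131, -0.0771, 0.2283]
tool_rot: [-0.479, 0.52, 0.479, 0.52]
ft_force: [0.4, -0.0, -2.7]
grip_width: 0.0092
```

{"fn": "apply_moves", "kwargs": {"targets": [-0.004,0,0,0,0,0,0,-0.004,0,0,0,0,0,0]}}

```text
clock: 10.42
eef_pos: [0.513, -0.0771, 0.2285]
tool_rot: [-0.479, 0.52, 0.479, 0.52]
ft_force: [0.6, -0.7, -6.8]
grip_width: 0.0095
```

Force onset, about -5 N over the baseline, came 25 mm up. I'll take one more mm and hold.

{"fn": "apply_moves", "kwargs": {"targets": [-0.004,0,0,0,0,0,0,-0.004,0,0,0,0,0,0,-0.004,0,0,0,0,0,0]}}

```text
clock: 10.67
eef_pos: [0.5128, -0.0771, 0.2289]
tool_rot: [-0.478, 0.521, 0.479, 0.52]
ft_force: [3.3, -0.5, -14.2]
grip_width: 0.0092
```

Run:
```python
from h import *
snap('scene','s10')
for i in range(2):
  o=bot.get_obs();print(o['eef_pos'],o['ft_force'],o['ft_torque']); bot.camera('top')
a=cv2.imread('pics/s10.png');a=cv2.resize(a[170:270,210:330],None,fx=6,fy=6,interpolation=cv2.INTER_CUBIC);cv2.imwrite('pics/s10c.png',a)
```

```text
[ 0.5127708  -0.07711114  0.22889606] [  3.21246133   0.35893226 -15.67603502] [-0.09580486 -0.84745533  0.01450839]
[ 0.51278369 -0.07709158  0.2289503 ] [  3.27946207  -0.13457431 -17.25068495] [-0.13960001 -0.87608109 -0.04576884]
```

View pics/s10c.png

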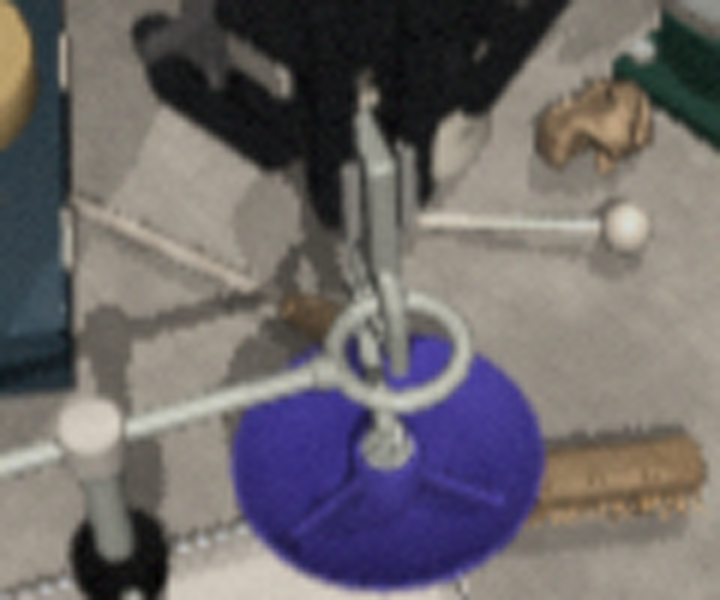

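The gate holds: it took a tug of about 13–15 N with the bar captured, the nose through the ring at (398,365). I'll lower it now.

{"fn": "apply_moves", "kwargs": {"targets": [0.008,0,0,0,0,0,0,0.02,0,0,0,0,0,0,0.035,0,0,0,0,0,0,0.05,0,0,0,0,0,0,0.065,0,0,0,0,0,0,0.08,0,0,0,0,0,0,0.09,0,0,0,0,0,0,0.09,0,0,0,0,0,0]}}

```text
clock: 11.48
eef_pos: [0.5127, -0.0771, 0.2072]
tool_rot: [-0.479, 0.521, 0.479, 0.52]
ft_force: [0.1, 0.3, -1.7]
grip_width: 0.0092
```

{"fn": "apply_moves", "kwargs": {"targets": [0.004,0,0,0,0,0,0,0.004,0,0,0,0,0,0,0.004,0,0,0,0,0,0]}}

```text
clock: 11.73
eef_pos: [0.5132, -0.0772, 0.2069]
tool_rot: [-0.479, 0.52, 0.479, 0.52]
ft_force: [0.6, -0.3, -1.5]
grip_width: 0.0092
```

{"fn": "apply_moves", "kwargs": {"targets": [0.004,0,0,0,0,0,0,0.008,0,0,0,0,0,0,0.008,0,0,0,0,0,0]}}

```text
clock: 11.98
eef_pos: [0.513, -0.0772, 0.2046]
tool_rot: [-0.479, 0.52, 0.479, 0.52]
ft_force: [-0.0, 0.2, -3.0]
grip_width: 0.0092
```

{"fn": "apply_moves", "kwargs": {"targets": [0.004,0,0,0,0,0,0,0.004,0,0,0,0,0,0,0.004,0,0,0,0,0,0]}}

```text
clock: 12.23
eef_pos: [0.5132, -0.0772, 0.2039]
tool_rot: [-0.479, 0.52, 0.479, 0.52]
ft_force: [0.4, 1.2, -1.9]
grip_width: 0.0092
```

{"fn": "apply_moves", "kwargs": {"targets": [0.003,0,0,0,0,0,0,0.003,0,0,0,0,0,0,0.003,0,0,0,0,0,0]}}

```text
clock: 12.48
eef_pos: [0.5133, -0.0772, 0.2036]
tool_rot: [-0.479, 0.52, 0.479, 0.52]
ft_force: [-0.6, 1.3, 1.8]
grip_width: 0.0095
```

{"fn": "apply_moves", "kwargs": {"targets": [0,0,0,0,0,0,0.12,0,0,0,0,0,0,0.16,0,0,0,0,0,0,0.2,0,0,0,0,0,0,0.3,0,0,0,0,0,0,0.4,0,0,0,0,0,0,0.5,0,0,0,0,0,0,0.5,0,0,0,0,0,0,0.5]}}

```text
clock: 13.15
eef_pos: [0.5131, -0.0772, 0.203]
tool_rot: [-0.479, 0.52, 0.479, 0.52]
ft_force: [-0.2, 0.5, -0.0]
grip_width: 0.0425
```

Run:
```python
from h import *
snap('scene','s11');snap('wrist','w11')
o=bot.get_obs();print(o['eef_pos'],o['ft_force'],o['grip_width'])
a=cv2.imread('pics/s11.png');a=cv2.resize(a[170:270,210:330],None,fx=5,fy=5,interpolation=cv2.INTER_CUBIC);cv2.imwrite('pics/s11c.png',a)
```

```text
[ 0.51313449 -0.07717695  0.203065  ] [ 0.06955034 -0.04583951 -0.81352939] 0.04288470000802072
```

View pics/s11c.png

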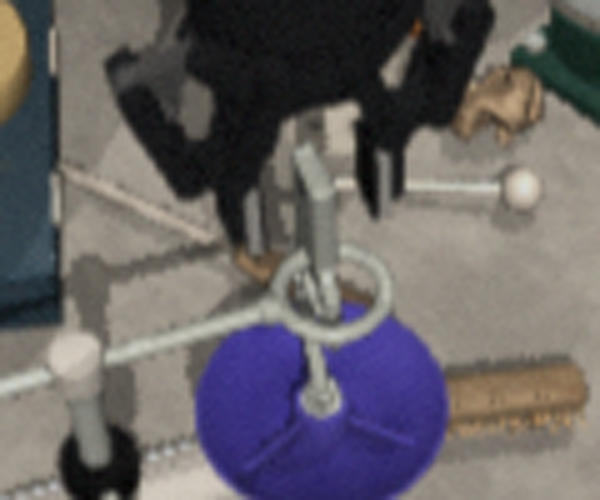

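View pics/w11.png

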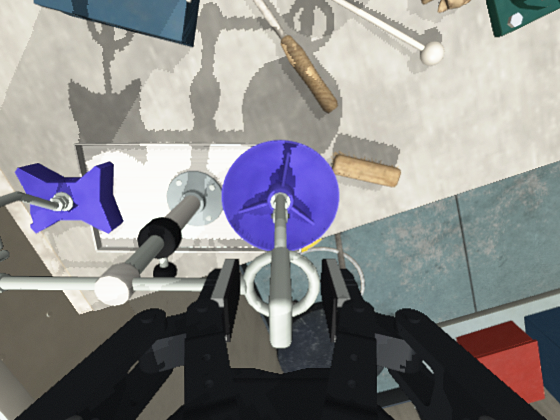

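The hanger hangs free and upright: the wrist view puts the lug at (281,310), between the open pads. I'll retreat straight up.

{"fn": "apply_moves", "kwargs": {"targets": [-0.02,0,0,0,0,0,0.5,-0.06,0,0,0,0,0,0.5,-0.12,0,0,0,0,0,0.5,-0.2,0,0,0,0,0,0.5,-0.28,0,0,0,0,0,0.5,-0.36,0,0,0,0,0,0.5,-0.42,0,0,0,0,0,0.5,-0.45,0,0,0,0,0,0.5,-0.45,0,0,0,0,0,0.5,-0.45,0,0,0,0,0,0.5,-0.45,0,0,0,0,0,0.5,-0.45,0,0,0,0,0,0.5]}}

```text
clock: 14.25
eef_pos: [0.5125, -0.0771, 0.3143]
tool_rot: [-0.478, 0.521, 0.48, 0.52]
ft_force: [0.5, 0.1, -0.1]
grip_width: 0.0425
```

Run:
```python
from h import *
a0,_=snap('scene','s12')
for i in range(10): bot.camera('top')
a1,d=snap('scene','s13')
c=slice(170,270),slice(210,330)
print('diff',np.abs(a0[c].astype(int)-a1[c]).mean(), np.abs(a0[c].astype(int)-a1[c]).max())
o=bot.get_obs();print(o['clock'],o['eef_pos'],o['ft_force'])
C=cloud('scene',d);k=(np.hypot(C[...,0]-.513,C[...,1]+.077)<.045)&(C[...,2]>.19)&(C[...,2]<.26)
Q=C[k];print('lug top z',Q[:,2].max())
for lo in np.arange(.19,.25,.01):
    s=Q[(Q[:,2]>lo)&(Q[:,2]<=lo+.01)]
    if len(s): print(round(lo,2),len(s),s.mean(0).round(4))
cv2.imwrite('pics/s13c.png',cv2.resize(a1[c][:,:,::-1],None,fx=6,fy=6,interpolation=cv2.INTER_CUBIC))
```

```text
diff 2.2010555555555555 47
14.85 [ 0.51316217 -0.07717543  0.3155805 ] [ 0.50864394  0.52301986 -0.41366323]
lug top z 0.24199485191280856
0.19 19 [ 0.525  -0.0845  0.1947]
0.2 24 [ 0.5246 -0.0811  0.2041]
0.21 25 [ 0.5255 -0.0813  0.2151]
0.22 26 [ 0.5258 -0.0811  0.225 ]
0.23 61 [ 0.5221 -0.0796  0.2371]
0.24 19 [ 0.5179 -0.0778  0.2405]
```

View pics/s13c.png

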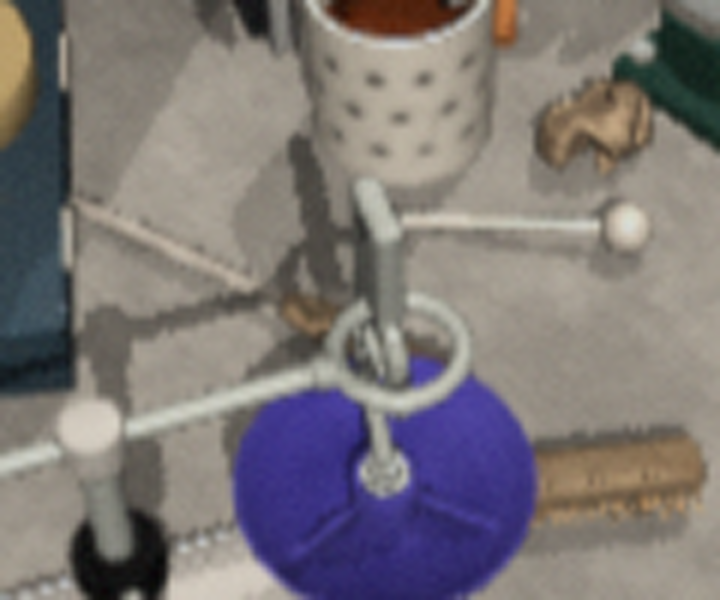

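It hangs upright, with the nose inside the ring at (395,365) in the crop. I'll check that it is still, then hand in.

Run:
```python
from h import *
g=lambda: bot.camera('scene')[0][200:270,245:305].astype(np.float32).mean(2)
a=g()
for i in range(6):
    for _ in range(3): bot.camera('top')
    b=g();print(np.round(cv2.phaseCorrelate(a,b)[0],3),np.abs(a-b).mean().round(2))
print(bot.get_obs()['clock'])
bot.job_done()
```

```text
[0.021 0.087] 1.93
[0.042 0.002] 1.94
[0.04  0.054] 1.96
[0.032 0.   ] 1.96
[-0.     0.038] 1.93
[ 0.011 -0.012] 1.95
16.1
the job is handed in; nothing more can be done
```

The wax dish now hangs free and still by the top of its hook on the empty ring, and I handed the job in at 16.1 s; no verdict was reported.

- **Hooking on:** I took the hanger by its lug and pressed the hook over the ring's robot-side bar. The wrist force stayed below about 10 N in the readings between moves, and the gate snapped shut. The bar then met the hard seat, which puts the ring about 9.5 mm above nominal height.
- **Tug:** The gate stopped the hanger about 25 mm up. The pull reached about 13–15 N, more than the light tug I intended but under the 25 N limit. I then lowered it and let go.
- **Last checks:**
  - Depth readings put the lug top at z≈0.2405 m, so the seat is about 9.5 mm above nominal. That is only 2 mm inside the 11.5 mm limit, about the same as the camera accuracy, but touch gave the same height.
  - The dish looks upright, and it shifted less than 0.1 pixel over about 1.2 s.
  - The gripper is clear above, and the brush shows no visible movement, though I did not measure it.

No check failed or disagreed.

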